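# Open the dust-filter box

## Robot

A 6-joint arm with a two-finger parallel gripper is mounted at the origin on the work surface. World frame = base frame: x ahead of the robot, y to its left, z up, the work surface at z = 0. Lengths are in m, angles in rad, forces in N, time in s.
With the tool pointing down it reaches from about 0.25 to 0.725 m from the base axis. Payload 4 kg.
Tool frame: the origin (TCP) lies at the very end of the fingers, on their centre line; the grasp point (between the pads) lies 19 mm behind it; z points along the fingers, x is the direction in which the jaws open and shut, and the axes are right-handed (so a half turn about z gives the same grasp; the last joint's range is limited). The gripper opens to 85 mm and grips with 20 to 120 N. Pads are 22 mm wide; open, the fingers measure 114 mm over their backs; the gripper's body (76 mm by 85 mm) begins 54 mm behind the grasp point. The pads swing forward as they close: fully open they stand 13 mm farther back than shut.
Start: joints at [-1.17, 0.241, 0.005, 1.335, 0, 1.571], TCP at [0.195, -0.46, 0.231] pointing down, gripper open.
Joint ranges: [-2.72, 2.72], [-1.05, 1.87], [-1.09, 1.28], [-1.99, 2.15], [-1.42, 1.44], [-3.14, 3.14]. Speed limits (rad/s): [2.79, 2.79, 3.14, 3.14, 3.14, 3.14].

## Interface

Orientations are given as a unit quaternion [x, y, z, w].
In Python, from workcell import sensors, vision, order gives the robot as it stands.
- The arm moves only by the tool step_arm, never from a script. Its argument "series" is a list of rows, each a list of 4 numbers: the shift along the tool's x, y, z in m, then the turn about the tool's z in rad. In form: [[x, y, z, roll], ...]. A call has exactly 8 rows; each row shifts and turns the commanded pose from where the row before left it, along the tool's axes as they then stand; what a row does not reach is not made up. A row lasts 1/10 s, in which the tool goes at most 50 mm and 8.59 degrees, less where a joint would pass 70% of its speed; a pose out of reach is approached as far as the arm can. A call with a gripper value outside its range is refused whole. "fingers" is the finger opening in m, from 0 to 0.0854, set as the call begins (left out, the last holds). The fingers move at their own pace and stop on an object; the grip force is fixed at half the most. Time passes only in rows, so rows that do not move let the fingers close, or fill a call up. It gives the time, the measured TCP pose, the force and the opening at its end, in the units of the state.
- sensors.get_obs(): the state, without advancing time (a new reading comes with each control period).
- vision.camera(name): name is "scene" or "top" or "wrist"; returns (picture, depth): 384x512x3 uint8, red, green, blue; 384x512 float32, m along the optical axis (not along the pixel's ray), 0 where there is no reading.
- vision.camera_info(name): a dict with "mtx" (3x3 intrinsics, pixels), "T" (4x4, takes a point from camera to world coordinates). Camera axes: x right, y up, looking along -z (the intrinsics and any distortion apply to the point x, -y, -z); pixel columns grow to the right and rows downward; lengths in m; the calibration is good to about 2 mm. A picture is of the moment at which its call begins: read the wrist's pose just before it. camera_info takes no time and is no camera call; for the wrist camera it gives the pose at the moment of the call.
- order.job_done(): hands the job in, once; it reports no verdict.
The state is a dict: "clock": time; "joint_pos": joint angles; "joint_vel": joint speeds; "tau": joint torques, N m; "eef_pos": TCP position; "tool_rot": TCP orientation; "ft_force": force on the tool from outside, world axes, zero at the start; "ft_torque": the same for the moment, N m; "grip_width": finger opening in m.
Only numpy, scipy, OpenCV 4.12 (cv2) and the standard library are available. Lean on these libraries where they do the work, as an engineer would, in place of code of your own. Each camera call takes 0.05 s, during which the arm holds its last target. There are 200 camera calls.

## Task

On the grey dust-filter box, press the orange snap tab down until the blue cover springs loose, then gently push the cover along its rails, away from its seat, until the filter well is completely uncovered and the cover lies flat on the empty deck beside it. Push only, never pinch or lift the cover; leave the filter in its well and everything else where it stands, and finish with the hand clear.

Things in the scene. Friction and masses are not known exactly. Their poses are not given: they have to be found in the camera images.
- filter_box: Grey filter box fixed to the table. Origin on the table under the middle of the cover's track. Own axes (mm, used in all entries of the box): z up, +y = the way the cover slides off, -x = front, with the tab. Spans x -140 to 75, y -150 to 150; flat top (deck, front ledge) at z 90. Two aluminium rails 7 high at x = +-56.5 to 62 guide the cover along y. Dark end bars 14 high beyond y = +-140.
- well (a point): middle of the mouth of the square filter well, in the box's top at x 0, y -75, z 90; opening 80 x 80 mm (x -40 to 40, y -115 to -35), 60 mm deep; covered at first
- deck (a point): middle of the empty landing deck, at x 0, y 60, z 90 of the box: flat, between the rails, ending at the stop bar (y 140)
- cover: Loose blue cover, 0.2 kg, plate 110 x 110 x 14 mm; origin at the centre of its underside, axes as the box's. Latched: at x 0, y -75, z 90 of the box. The well is clear of it from y = 20 on; it meets the stop bar at y = 85. A small ear on its -x side (x -75 to -55, y 12 to 20) hooks behind the tab's tooth. Once let go, a sprung plunger (5 to 3 N) shoves it 18 mm towards +y.
- rib_top (a point): middle of the top of the white rib across the cover's top (70 mm along x, 10 thick along y, 20 high, standing on the 14 mm plate), at x 0, y -25, z 34 of the cover; push its -y face
- tab_top (a point): middle of the top of the orange tab's pad, 30 x 30 mm, on the front ledge at x -115, y -52, z 106 of the box when out; moves with the tab. A narrow arm joins the pad to the tooth beside the cover (x -76 to -64). Keep the fingers on the pad, clear of the cover's edge, so that the ear can pass.
- tab (a joint): how far the tab is pressed down, m: 0 = out, 0.009 = fully in. Sprung, 3 N at 0 to 6 N at 0.009, plus up to about 4 N of rubbing while the cover is latched. The cover is let go at about 0.005; released, the tab springs back out behind the cover's ear and the cover stays loose.
- filter: white pleated filter, 72 x 72 x 43 mm, lying loose in the well, its top 17 mm below the deck; origin at the centre of its underside; hidden by the cover at first
- glaze_pot: small glaze jar, 32 mm across, 40 mm tall, standing at the +y end of the filter box's front ledge; bystander; origin at the middle of the underside
- mug: blue mug, 80 mm across, 90 mm tall; bystander; origin at the middle of the underside
- vase: small terracotta vase, 90 mm across, 125 mm tall; bystander; origin at the middle of the underside
- glaze_bottle: white bottle with a brown label, 64 mm across, 150 mm tall; bystander; origin at the middle of the underside
- bowl: terracotta bowl, 110 mm across, 50 mm tall; bystander; origin at the middle of the underside
- brush: brush lying on the table, along its own x; bystander; origin on the underside
- kiln_prop: white cylinder, 40 mm across, 60 mm tall; bystander; origin at the middle of the underside

How it is judged:
By the outcome, as a careful person would: the job done as asked, in the order asked, and still so for the second after the job is handed in, with the robot touching nothing.
It also fails if it takes over 35 s, if anything falls off the work surface, if the arm or the gripper's body presses on something with over 40 N, if the wrist force passes 120 N, or if a joint passes its speed limit or range.

## Working session

There is one attempt and no reset: what is moved stays moved. The work goes in short steps, Python scripts to look and compute and a tool call to move; the robot and the scene stay as the last step left them, time stands still between calls to the robot, and variables do not carry over. Pictures are saved under pics/ and viewed, about 8 in all and at most 12, crops included, and the job is handed in when it is done.

Besides the shell and the picture viewer there is one more tool, called after "Call:" as name([rows], argument=value, ...), one row to a line, values as JSON. step_arm: Moves the arm, as the interface text tells. Its arguments: {"type":"object","properties":{"series":{"type":"array","items":{"type":"array","items":{"type":"number"}}},"fingers":{"type":"number"}},"required":["series"]}

```bash
mkdir -p pics; cat > h.py <<'E'
import numpy as np, cv2
from workcell import sensors, vision, order
def pts(name):
    info=vision.camera_info(name); im,d=vision.camera(name)
    K=np.array(info["mtx"]);T=np.array(info["T"])
    v,u=np.mgrid[0:d.shape[0],0:d.shape[1]]
    X=np.stack([(u-K[0,2])/K[0,0]*d,-(v-K[1,2])/K[1,1]*d,-d],-1)
    return im,d,X@T[:3,:3].T+T[:3,3]
E
python3 - <<'E'
from h import *
o=sensors.get_obs();print(o)
for n in("scene","top"):
    im,d,P=pts(n);np.savez(n+".npz",im=im,d=d,P=P)
    cv2.imwrite(f"pics/{n}0.png",im[...,::-1]);print(n,vision.camera_info(n))
E
```

```text
{'clock': 0.0, 'joint_pos': array([-1.17003340e+00,  2.41400116e-01,  3.72301130e-03,  1.33521900e+00,
       -7.34112399e-06,  1.57081027e+00]), 'joint_vel': array([4.95201652e-04, 1.01519856e-03, 1.26623587e-03, 3.36857190e-05,
       3.06073677e-04, 9.08170313e-04]), 'tau': array([ 5.88818602e-04, -3.72319186e+01,  2.52407831e+01,  1.70753984e-02,
       -9.72264820e-05, -8.00826626e-06]), 'eef_pos': array([ 0.1948085 , -0.45979284,  0.23041894]), 'tool_rot': array([ 8.33698558e-01, -5.52218809e-01, -8.77327720e-04, -5.76697262e-04]), 'ft_force': array([-0.61181263, -0.60155504,  0.39582178]), 'ft_torque': array([ 0.04978583,  0.06805766, -0.01397753]), 'grip_width': 0.08539844462955053}
scene {'mtx': array([[446.12719333,   0.        , 265.97745513],
       [  0.        , 446.12719333, 191.31829397],
       [  0.        ,   0.        ,   1.        ]]), 'T': array([[ 0.53919852, -0.46477644,  0.70231604,  1.29609795],
       [ 0.84211558,  0.28733811, -0.45637502, -0.55043105],
       [ 0.01031019,  0.83750801,  0.54632777,  0.76967175],
       [ 0.        ,  0.        ,  0.        ,  1.        ]])}
top {'mtx': array([[371.24727376,   0.        , 256.45259393],
       [  0.        , 371.24727376, 192.66853744],
       [  0.        ,   0.        ,   1.        ]]), 'T': array([[-0.00544659,  0.99501289, -0.09959764,  0.33149933],
       [-0.99985853, -0.00700387, -0.01529273, -0.01103559],
       [-0.01591404,  0.09950026,  0.99491027,  1.30058133],
       [ 0.        ,  0.        ,  0.        ,  1.        ]])}
```

View pics/top0.png

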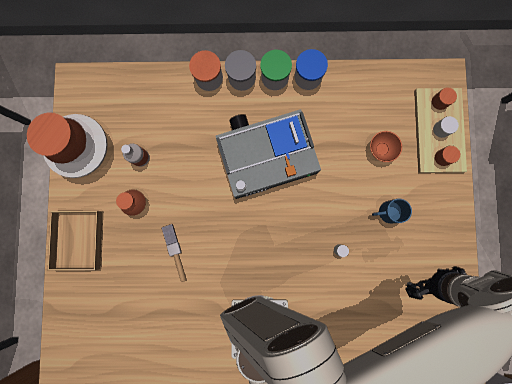

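View pics/scene0.png

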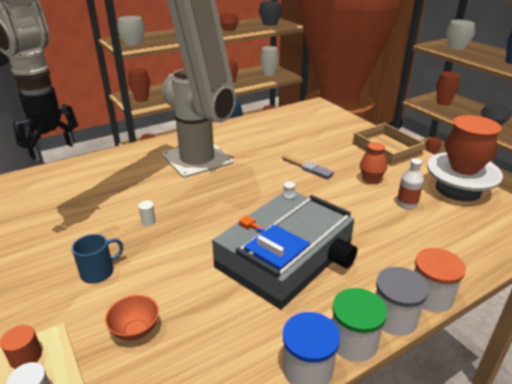

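The top view shows the box at about (268,155), the blue cover at (287,135) with its white rib at (294,131), the orange tab at (290,167) and the glaze jar at (240,185). In the scene view the box sits at about (285,245), with open space around it. Next I measure the box frame.

```bash
cat >> h.py <<'E'
def comp(m,P,u0,u1,v0,v1):
    k=np.zeros(m.shape,bool);k[v0:v1,u0:u1]=m[v0:v1,u0:u1];return P[k]
E
python3 - <<'E'
from h import *
def rect(p):
    r=cv2.minAreaRect((p[:,:2]*1000).astype(np.float32));return r
for n,b in(("top",(215,325,105,200)),("scene",(205,360,180,300))):
    z=np.load(n+".npz");im,P=z["im"].astype(int),z["P"]
    hsv=cv2.cvtColor(z["im"],cv2.COLOR_RGB2HSV);H,S,V=[hsv[...,i].astype(int) for i in range(3)]
    blue=(H>100)&(H<125)&(S>150); org=(H<14)&(S>170)&(V>120)
    p=comp(blue,P,*b); q=p[abs(p[:,2]-.104)<.006]; print(n,"cover",len(q),np.median(p[:,2]),rect(q))
    p=comp(org,P,*b); q=p[abs(p[:,2]-.106)<.008];print("tab",len(q),np.median(p[:,2]),q.mean(0),rect(q))
    p=comp((S<60)&(V>150),P,*b); q=p[(p[:,2]>.117)&(p[:,2]<.132)];print("rib/jar",len(q))
    if len(q):
        print(q.mean(0),rect(q))
    p=comp(S>-1,P,*b); q=p[(p[:,2]>.08)&(p[:,2]<.115)];print("boxtop",len(q),rect(q))
E
```

```text
top cover 968 0.1035901619965639 ((630.2305297851562, -93.49314880371094), (127.13734436035156, 109.27958679199219), 17.03805160522461)
tab 81 0.10557483247107013 [ 0.53020576 -0.10157609  0.10535714] ((539.5122680664062, -98.9970703125), (61.07711410522461, 27.116899490356445), 14.448576927185059)
rib/jar 109
[ 0.56935066 -0.03492748  0.126078  ] ((559.349853515625, -35.027427673339844), (58.28372573852539, 276.06634521484375), 48.07167434692383)
boxtop 5682 ((588.793212890625, -29.462753295898438), (217.43359375, 300.2661437988281), 17.06302833557129)
scene cover 1201 0.1028728288560769 ((633.6705932617188, -95.81403350830078), (125.79756927490234, 112.20693969726562), 17.011606216430664)
tab 121 0.10340898173180846 [ 0.53017183 -0.1070258   0.10360872] ((533.64453125, -106.73821258544922), (49.68571472167969, 30.31929588317871), 6.3313212394714355)
rib/jar 167
[ 0.58655465 -0.05524251  0.12499063] ((559.1812133789062, -39.93951416015625), (59.190853118896484, 280.3636169433594), 48.94227600097656)
boxtop 7250 ((661.2180786132812, -9.307861328125), (374.9373474121094, 306.4139404296875), 16.894180297851562)
```

Box frame: origin about (0.6205, -0.021), yaw about 17°. The measured top is 217x300 mm against 215x300 expected, and the heights agree. The tab should be near (0.526, -0.104). I'll approach it now with the fingers shut.

Call:
step_arm([
  [0, 0, 0, 0.104],
  [-0.0243, -0.0418, 0, 0],
  [-0.0243, -0.0418, 0, 0],
  [-0.0243, -0.0418, 0, 0],
  [-0.0243, -0.0418, 0, 0],
  [-0.0243, -0.0418, 0, 0],
  [-0.0243, -0.0418, 0, 0],
  [-0.0243, -0.0418, 0, 0],
], fingers=0)

```text
clock: 0.9
eef_pos: [0.4259, -0.2104, 0.231]
tool_rot: [0.804, -0.595, -0.0, 0.0]
ft_force: [0.8, -0.5, 0.4]
grip_width: 0.0
```

Call:
step_arm([
  [-0.0243, -0.0418, 0, 0],
  [-0.0243, -0.0418, 0, 0],
  [-0.0243, -0.0418, 0, 0],
  [0, 0, 0.02, 0],
  [0, 0, 0.02, 0],
  [0, 0, 0.02, 0],
  [0, 0, 0, 0],
  [0, 0, 0, 0],
])

```text
clock: 1.7
eef_pos: [0.5233, -0.1057, 0.1711]
tool_rot: [0.804, -0.595, -0.001, 0.0]
ft_force: [-0.2, -0.5, 0.1]
grip_width: 0.0001
```

```bash
cat >> h.py <<'E'
O=np.array([.6205,-.021]);a=np.radians(17);R=np.array([[np.cos(a),np.sin(a)],[-np.sin(a),np.cos(a)]])
def box(p): p=np.atleast_2d(p);return np.c_[(p[:,:2]-O)@R.T,p[:,2]]*1000
E
python3 - <<'E'
from h import *
from scipy.spatial.transform import Rotation as Ro
o=sensors.get_obs();print(o["clock"],box(o["eef_pos"]),Ro.from_quat(o["tool_rot"]).as_matrix().round(3),o["ft_force"],o["grip_width"],o["joint_pos"])
im,d,P=pts("wrist");cv2.imwrite("pics/w1.png",im[...,::-1])
hsv=cv2.cvtColor(im,cv2.COLOR_RGB2HSV);H,S,V=[hsv[...,i].astype(int) for i in range(3)]
for n,m in(("org",(H<14)&(S>170)&(V>120)),("blue",(H>100)&(H<125)&(S>150)),("white",(S<50)&(V>160))):
    b=box(P[m]);b=b[(b[:,2]>95)&(b[:,2]<135)&(abs(b[:,1])<150)]
    if n=="org": b=b[b[:,0]<-98]
    if n=="white": b=b[(b[:,2]>118)&(b[:,0]>-60)]
    if len(b): print(n,len(b),np.percentile(b,[1,50,99],axis=0).round(1))
E
```

```text
1.7 [[-117.69217354  -52.59666493  171.06557331]] [[ 0.292 -0.956 -0.002]
 [-0.956 -0.292  0.   ]
 [-0.001  0.001 -1.   ]] [-0.15671826 -0.48836302  0.10241458] 8.79574689092496e-05 [-1.99298180e-01  3.41283332e-01 -1.65267201e-02  1.21452000e+00
 -2.17865569e-05  2.64558273e+00]
org 477 [[-128.7  -66.1  102.1]
 [-119.8  -49.5  106.6]
 [ -99.5  -37.7  108.3]]
blue 18106 [[ -61.2 -127.2  103.3]
 [ -17.6  -66.9  104.9]
 [  16.9  -20.6  106.5]]
white 1460 [[ -34.5 -103.6  123.3]
 [  -9.8  -98.8  124.9]
 [  11.9  -94.3  126.5]]
```

View pics/w1.png

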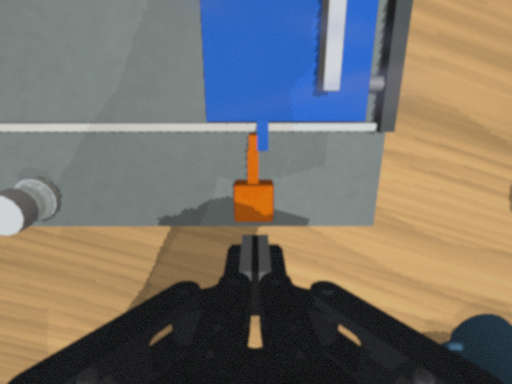

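The wrist view shows the shut fingers at about (256,245), in line with the orange pad at (253,200). The ear and tooth are at (262,135), and the cover and rib lie where expected (box frame good to about 1–2 mm). Pressing now.

Call:
step_arm([
  [0, 0, 0.02, 0],
  [0, 0, 0.02, 0],
  [0, 0, 0.015, 0],
  [0, 0, 0.006, 0],
  [0, 0, 0.004, 0],
  [0, 0, 0.004, 0],
  [0, 0, 0.003, 0],
  [0, 0, 0, 0],
])

```text
clock: 2.55
eef_pos: [0.5245, -0.1062, 0.1005]
tool_rot: [0.804, -0.595, 0.001, -0.0]
ft_force: [-1.5, -0.1, 4.3]
grip_width: -0.0002
```

```bash
cat > see.py <<'E'
from h import *
import sys
o=sensors.get_obs();print(o["clock"],box(o["eef_pos"]).round(1),o["ft_force"].round(2))
for n in sys.argv[1:]:
    im,d,P=pts(n);cv2.imwrite(f"pics/{n}_{o['clock']:.1f}.png",im[...,::-1])
    hsv=cv2.cvtColor(im,cv2.COLOR_RGB2HSV);H,S,V=[hsv[...,i].astype(int) for i in range(3)]
    for k,m in(("org",(H<14)&(S>170)&(V>120)),("blue",(H>100)&(H<125)&(S>150)),("white",(S<50)&(V>160))):
        b=box(P[m]);b=b[(b[:,2]>90)&(b[:,2]<135)&(abs(b[:,1])<150)&(b[:,0]>-140)&(b[:,0]<80)]
        if k=="org": b=b[b[:,0]<-98]
        if k=="white": b=b[(b[:,2]>118)&(b[:,0]>-50)]
        if len(b): print(n,k,len(b),np.percentile(b,[1,50,99],axis=0).round(1).tolist())
E
python3 see.py wrist scene top
```

```text
2.55 [[-116.7  -53.4  100.5]] [-1.46 -0.09  4.28]
wrist org 466 [[-115.4, -66.2, 94.9], [-105.4, -46.1, 101.0], [-100.0, -37.6, 102.6]]
wrist blue 30845 [[-64.7, -110.9, 103.2], [-26.4, -51.0, 104.9], [-0.1, -4.5, 106.5]]
wrist white 2272 [[-34.5, -87.2, 123.4], [-18.9, -82.5, 124.9], [-5.2, -77.9, 126.6]]
scene org 59 [[-128.0, -69.8, 93.5], [-106.6, -62.1, 98.5], [-99.0, -40.9, 102.5]]
scene blue 1183 [[-59.7, -114.0, 95.9], [7.7, -51.8, 102.9], [53.3, -4.7, 105.9]]
scene white 102 [[-34.9, -89.1, 119.7], [0.4, -84.2, 122.7], [32.8, -77.6, 125.8]]
top blue 647 [[-55.2, -87.6, 95.3], [8.0, -31.9, 103.7], [51.9, -0.6, 109.4]]
top white 5 [[26.5, -82.5, 120.6], [28.6, -80.2, 123.1], [33.3, -77.5, 126.8]]
```

The cover has sprung about 17 mm (rib from y -99 to about -83). I'll lift off and go behind the rib.

Call:
step_arm([
  [0, 0, -0.025, 0],
  [0, 0, -0.025, 0],
  [0.0145, -0.0292, 0, 0],
  [0.0145, -0.0292, 0, 0],
  [0.0145, -0.0292, 0, 0],
  [0.0145, -0.0292, 0, 0],
  [0, 0, 0.015, 0],
  [0, 0, 0.01, 0],
])

```text
clock: 3.5
eef_pos: [0.6527, -0.1268, 0.1223]
tool_rot: [0.804, -0.595, -0.001, 0.0]
ft_force: [-0.7, -0.4, -0.0]
grip_width: -0.0
```

Call:
step_arm([
  [0, 0, 0.013, 0],
  [0, 0, 0, 0],
  [0, 0, 0, 0],
  [0, 0, 0, 0],
  [0, 0, 0, 0],
  [0, 0, 0, 0],
  [0, 0, 0, 0],
  [0, 0, 0, 0],
])

```text
clock: 4.3
eef_pos: [0.6525, -0.1271, 0.1116]
tool_rot: [0.804, -0.595, 0.0, -0.0]
ft_force: [0.3, 0.9, 0.0]
grip_width: 0.0001
```

```bash
python3 see.py wrist scene; cp pics/wrist_*.png /tmp; ls pics
```

```text
4.3 [[  -0.4 -110.8  111.6]] [0.28 0.88 0.02]
wrist blue 26090 [[-48.1, -110.3, 103.3], [19.9, -45.4, 104.8], [54.9, -3.4, 106.2]]
wrist white 844 [[12.1, -86.6, 123.4], [24.2, -81.9, 124.8], [34.6, -77.3, 126.2]]
scene org 86 [[-130.9, -71.0, 99.8], [-118.3, -56.8, 105.0], [-102.0, -37.3, 107.3]]
scene blue 958 [[-50.8, -125.4, 96.0], [19.0, -51.2, 103.0], [53.6, -4.1, 124.5]]
scene white 34 [[10.0, -88.7, 119.3], [21.9, -84.5, 122.8], [32.3, -76.8, 125.5]]
scene0.png
scene_2.5.png
scene_4.3.png
top0.png
top_2.5.png
w1.png
wrist_2.5.png
wrist_4.3.png
```

Call:
step_arm([
  [-0.004, 0, 0, 0],
  [-0.004, 0, 0, 0],
  [-0.004, 0, 0, 0],
  [-0.005, 0, 0, 0],
  [-0.005, 0, 0, 0],
  [-0.005, 0, 0, 0],
  [-0.005, 0, 0, 0],
  [-0.005, 0, 0, 0],
])

```text
clock: 5.2
eef_pos: [0.6414, -0.0912, 0.1113]
tool_rot: [0.804, -0.595, -0.0, 0.0]
ft_force: [-0.4, -0.9, 0.1]
grip_width: -0.0001
```

```bash
python3 see.py wrist
```

```text
5.2 [[ -0.5 -73.3 111.3]] [-0.38 -0.88  0.11]
wrist blue 25024 [[-48.3, -83.1, 103.1], [21.4, -18.2, 104.8], [54.8, 23.3, 106.2]]
wrist white 878 [[-9.3, -59.9, 123.5], [24.0, -55.0, 124.8], [34.5, -50.3, 126.1]]
```

The cover follows (rib at y -55) with about 1 N. Continuing another 80 mm.

Call:
step_arm([
  [-0.005, 0, 0, 0],
  [-0.005, 0, 0, 0],
  [-0.005, 0, 0, 0],
  [-0.005, 0, 0, 0],
  [-0.005, 0, 0, 0],
  [-0.005, 0, 0, 0],
  [-0.005, 0, 0, 0],
  [-0.005, 0, 0, 0],
])

```text
clock: 6.05
eef_pos: [0.6298, -0.053, 0.1114]
tool_rot: [0.804, -0.595, 0.0, -0.0]
ft_force: [-0.2, -0.3, -0.3]
grip_width: -0.0001
```

Call:
step_arm([
  [-0.005, 0, 0, 0],
  [-0.005, 0, 0, 0],
  [-0.005, 0, 0, 0],
  [-0.005, 0, 0, 0],
  [-0.005, 0, 0, 0],
  [-0.005, 0, 0, 0],
  [-0.005, 0, 0, 0],
  [-0.003, 0, 0, 0],
])

```text
clock: 6.85
eef_pos: [0.6186, -0.0165, 0.1114]
tool_rot: [0.804, -0.595, 0.0, -0.0]
ft_force: [1.2, -1.3, -0.0]
grip_width: -0.0004
```

Call:
step_arm([
  [0, 0, 0, 0],
  [0.005, 0, 0, 0],
  [0.01, 0, 0, 0],
  [0, 0, -0.02, 0],
  [0, 0, -0.03, 0],
  [0, 0, -0.03, 0],
  [0, 0, -0.03, 0],
  [0, 0, -0.03, 0],
])

```text
clock: 7.65
eef_pos: [0.6232, -0.0325, 0.2524]
tool_rot: [0.804, -0.595, -0.0, -0.0]
ft_force: [0.2, -0.0, -0.1]
grip_width: -0.0001
```

Call:
step_arm([
  [0.02, 0.04, 0, 0],
  [0.02, 0.045, 0, 0],
  [0.02, 0.045, 0, 0],
  [0.02, 0.045, 0, 0],
  [0.02, 0.045, 0, 0],
  [0, 0, 0, 0],
  [0, 0, 0, 0],
  [0, 0, 0, 0],
])

```text
clock: 8.45
eef_pos: [0.4428, -0.1915, 0.2515]
tool_rot: [0.804, -0.595, 0.0, -0.0]
ft_force: [-0.1, 0.2, 0.1]
grip_width: 0.0004
```

```bash
python3 see.py wrist scene top; python3 - <<'E'
import cv2,glob,numpy as np
f=sorted(glob.glob("pics/scene_*"),key=lambda s:float(s[12:-4]))[-1];g=f.replace("scene","top")
a=cv2.imread(f)[:, 60:400];b=cv2.imread(g)[90:346,100:460]
cv2.imwrite("pics/end.png",np.hstack([a,cv2.resize(b,(460,384))[:, :]]))
E
```

```text
8.45 [[-219.8 -111.1  251.5]] [-0.15  0.22  0.07]
wrist org 333 [[-130.0, -66.6, 102.6], [-115.7, -48.2, 106.6], [-99.1, -38.0, 108.2]]
wrist blue 169 [[-75.1, 59.4, 101.6], [-69.3, 63.1, 104.6], [-63.5, 68.0, 106.5]]
scene org 127 [[-131.0, -69.4, 93.3], [-113.2, -57.8, 104.1], [-99.5, -41.0, 107.4]]
scene blue 980 [[-60.4, -9.1, 94.8], [6.8, 50.8, 102.9], [52.5, 100.6, 105.8]]
scene white 91 [[-34.2, 15.7, 119.6], [0.1, 20.5, 122.7], [32.1, 27.8, 125.9]]
top org 75 [[-130.2, -63.7, 99.3], [-116.5, -50.5, 105.8], [-99.7, -36.9, 110.5]]
top blue 1014 [[-59.1, -3.6, 97.2], [-4.6, 54.8, 103.6], [50.8, 103.4, 109.3]]
top white 55 [[-34.0, 20.2, 118.7], [0.9, 24.2, 123.6], [32.2, 28.5, 129.4]]
```

View pics/end.png

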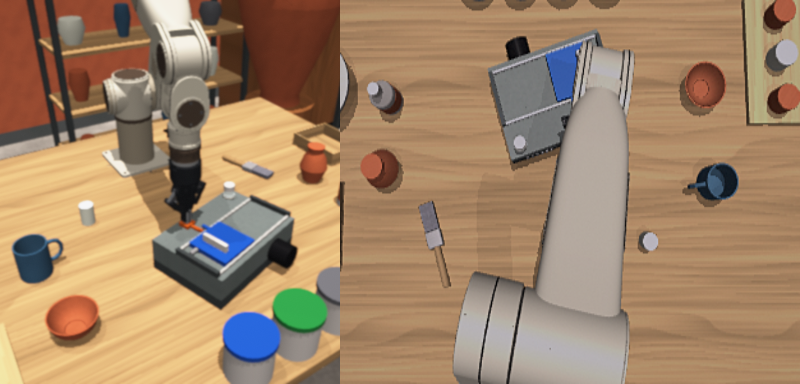

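That composite picked up the older 2.5 s frames, because my filename slice was wrong: it shows the tab press. Viewing the final ones.

```bash
python3 - <<'E'
import cv2,glob,numpy as np
a=cv2.imread(glob.glob("pics/scene_8.*")[0])[:, 60:400];b=cv2.imread(glob.glob("pics/top_8.*")[0])[90:346,100:460]
cv2.imwrite("pics/end2.png",np.hstack([a,cv2.resize(b,(460,384))]))
E
```

```text
(no output)
```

View pics/end2.png

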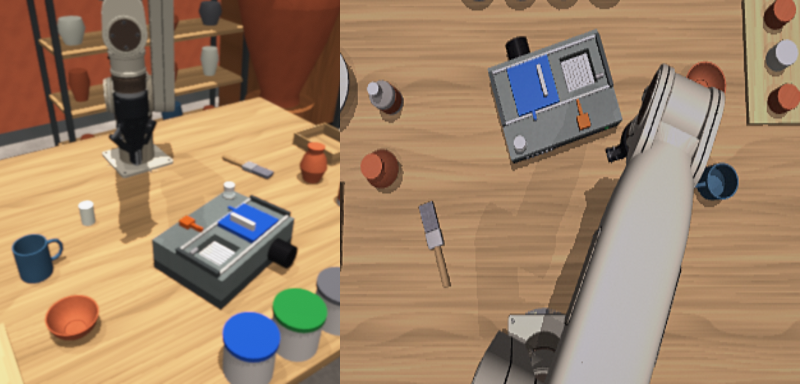

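The final views show the well open with the filter in it at (575,70), the cover flat on the deck between the rails at (533,85), the tab back out, the bystanders standing as before, and the hand clear. Handing in.

```bash
python3 -c "
from workcell import order;print(order.job_done())"
```

```text
the job is handed in; nothing more can be done
None
```

The filter well is fully uncovered, the cover lies flat on the deck, and I've handed the job in. I pressed the orange tab down about 5–6 mm with the fingers shut, and the cover sprung about 17 mm loose. I then pushed the rib's -y face about 107 mm along the rails and backed away; it finished at about 8.5 s of the 35 s allowed.

**Last checks:**
- **Cover:** it sits at about y = 47–50 mm in the box's axes. The well is clear from 20 mm on and the stop bar is at 85 mm. The cover's top measured 103–104 mm high, so it is lying flat.
- **Filter, tab and bystanders:** the filter is visible in its well and the tab is back out. The jar and the other bystanders looked unmoved in the pictures; I didn't measure their positions.
- **Forces:** the readings, taken at the end of each call, were 4.5 N or less in the press and 2 N or less in the push. The last, with the hand clear, was about 0.3 N.

**Disagreements:** the scene and top cameras differed by about 4 mm on the cover's position, which is small against the margins. My first end-of-job picture used older frames because of a filename slip, so I made it again from the final ones before handing in.

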